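# Pull the measuring machine's dust flap shut with the hooked pole

## Task

The dust flap at the front of the measuring machine has been left tipped inwards. Take the hooked pole from its rest, put its hook down through the ring eye on top of the flap and pull the flap fully shut, without the robot itself touching the flap; then unhook the pole without pulling the flap open again and lay it back in its forked rest as it lay before. Leave the other things on the bench where they stand.

Things in the scene. Friction and masses are not known exactly. Their poses are not given: they have to be found in the camera images.
- pole_mid (a point): Centre of the loose pole's black handle, a flat-sided block 78 long, 20 wide, 28 mm high (grasp across its width, from above). x runs along the pole to the hook, y across, z up as it lies in its rest. A 12 mm steel rod runs along x through this point, from 85 mm behind it to 105 mm ahead. 0.16 kg.
- hook (a point): Middle of the pole's hook: at x = 105 mm from the handle's centre a round steel prong 9 mm thick turns straight down from the rod, its tip 48 mm below the rod's axis; this point is on the prong 25 mm below the rod's axis. Same axes as pole_mid.
- rest: Fixed pole rest, left or right of the machine: base 150 x 100 x 12 mm, two V-forks of 8 mm rod at x = +-55 mm, V tips 48 mm apart and 97 mm above the bench. Origin under the base's centre, z up. The rod lies in both Vs, the handle between them with 11 mm play either way, its centre 80 mm above the origin, the hook beyond the +x end, prong down, tip 32 mm above the bench.
- eye (a point): Centre of the steel ring eye on the flap's top edge, sticking out towards the robot: 36 mm inside, bar 8 mm thick. Axes are the flap's: z up along it, x front to back, y along the hinge. Shut, the centre is 29 mm in front of and 159 mm above the hinge line. The ring droops 0.3 rad from level when shut and is level at joint 0.3: a vertical prong fits down through it at every flap angle.
- hinge (a point): Middle of the flap's hinge line, 100 mm above the bench, fixed; x points from the machine's front to its back, y along the hinge, z up. The flap is a sheet 200 wide, 171 high, 5 mm thick, between two fixed 22 mm posts at y = +-122 mm, 249 mm high above the bench. The cast bed, 290 wide and 90 mm high, reaches from 30 mm before to 270 mm behind the hinge.
- flap (a joint): Angle of the dust flap in rad: 0 is fully shut (upright between the posts, against its stop), positive leans its top away from the robot, into the machine. The hinge is stiff: the flap stays where it is left, and pulling it at the eye takes about 3 to 6 N.
- oil_bottle_c (a point): Bystander: oil bottle, 56 mm diameter, 140 mm high, upright; this point is at its mid height.
- gauge_box_c (a point): Bystander: wooden gauge box 150 (x) x 90 (y) x 49 mm high, lying flat; this point is at its centre. It stands on the side of the machine where the rest does not.
- ring_gauge_c (a point): Bystander: steel ring gauge, 80 mm outside diameter, 30 mm high, lying flat; this point is at its centre.
There are look-alikes about, which are no part of the job. Leave any turquoise look-alike of the part that bears pole_mid alone. Of the things that look like the rest, take the one that is farthest from the robot's base at the start.

How it is judged:
By the outcome, as a careful person would: the job done as asked, in the order asked, and still so for the second after the job is handed in, with the robot touching nothing.
It also fails if it takes over 64 s, if anything falls off the work surface, if the arm or the gripper's body presses on something with over 40 N, if the wrist force passes 120 N, or if a joint passes its speed limit or range.

## Robot

A 7-joint arm with a two-finger parallel gripper is mounted at the origin on the work surface. World frame = base frame: x ahead of the robot, y to its left, z up, the work surface at z = 0. Lengths are in m, angles in rad, forces in N, time in s.
With the tool pointing down it reaches from about 0.425 to 0.925 m from the base axis. Payload 6.8 kg.
Tool frame: the origin (TCP) lies on the mounting face of the last link; the fingertips stand env.nose_length ahead of it and the grasp point (between the pads) lies 163 mm ahead of it (env.nose_length is the distance from the TCP to the fingertips, in m); z points along the fingers, y is the line along which they close (so a half turn about z gives the same grasp; the last joint's range is limited). The gripper opens to 88 mm and grips with 3 to 60 N. Pads are 20 mm wide; open, the fingers measure 115 mm over their backs; the gripper's body (75 mm by 178 mm) begins 61 mm behind the grasp point.
Start: joints at [1.109, 0.477, 0.022, 1.555, -0.011, 1.109, -0.083], TCP at [0.234, -0.633, 0.405] pointing down, gripper open.
Joint ranges: [-2.96, 2.96], [-0.34, 2.1], [-1.41, 1.46], [0.24, 2.44], [-1.37, 4.51], [0.17, 1.92], [-2.96, 2.96]. Speed limits (rad/s): [2.39, 2.39, 3.14, 3.14, 3.14, 3.14, 3.14].

## Interface

Orientations are given as a unit quaternion [x, y, z, w].
In Python, from bench import env gives the robot as it stands. Calls block until the motion is done:
- env.reach(position, orientation): joint-space move of the TCP to a pose.
- env.move_straight(position, frame=None, feed=0.15, until_force=None): straight line of the TCP; frame=None keeps the orientation; feed is the mean speed in m/s. With until_force (N) it stops when the force on the tool has changed by that much, and returns True; else False.
- env.goto_joints(angles): joint-space move.
- env.grip(opening, grasp_force=None): finger opening in m; grasp_force is the grip in N (None keeps the last); returns when the fingers have stopped.
- env.wait(seconds).
- env.solve_ik(position, orientation): joint angles nearest the present ones, or None.
- env.read_camera(name): name is "side" or "top" or "wrist"; returns a dict with "frame" (400x640x3 uint8, red, green, blue), "z_map" (400x640 float32, m along the optical axis (not along the pixel's ray), 0 where there is no reading), "fx", "fy", "cx", "cy" (pixels), "world_from_camera" (4x4, takes a point from camera to world coordinates). Camera axes: x right, y down, z forward; pixel columns grow to the right and rows downward; lengths in m; the calibration is good to about 2 mm. A picture is of the moment at which its call begins.
A pose or a line that the arm cannot do raises env.Unreachable and nothing moves.
- env.finish_job(): hands the job in; it is judged then, once.
Trained networks look in a picture, given as the dict that the camera call returned (one of the last four; its "shot" number tells which), for a name from the list of things; names that differ only in an ending like _2 or _b are one class to them, and where a whole thing is asked for, a point or a joint stands for the part that bears it (a point fixed in the world has none). Each returns a list of dicts, best first, with "score" (0 to 1); they miss things now and then, are a little off and sometimes report something else, mostly with a low value. They report only what shows in the picture. A call takes as long as a camera call. They do not tell look-alikes from the thing itself.
- env.masks_of(query, picture): "mask" (400x640 bool, what is visible of it) and "centre" ([column, row] in pixels, amid what is visible of it).
Readings, each from a call of its own:
- env.read_t(): time.
- env.read_joint_pos(): joint angles.
- env.read_dq(): joint speeds.
- env.read_tau(): joint torques, N m.
- env.read_eef_pos(): TCP position.
- env.read_ee_rot(): TCP orientation.
- env.read_wrist_force(): force on the tool from outside, world axes, zero at the start.
- env.read_wrist_torque(): the same for the moment, N m.
- env.read_width(): finger opening in m.
- env.read_gripper_force(): force on a finger pad.
Only numpy, scipy, OpenCV 4.12 (cv2) and the standard library are available. Lean on these libraries where they do the work, as an engineer would, in place of code of your own. Each camera call takes 0.05 s, during which the arm holds its last target. There are 200 camera calls.

## Working session

There is one attempt and no reset: what is moved stays moved. The work goes in short steps, each a Python script; the robot and the scene stay as the last script left them, time stands still between calls to the robot, and variables do not carry over. Pictures are saved under pics/ and viewed, at most 10 in all, crops included, and the job is handed in when it is done.

```bash
mkdir -p pics; ls; cat > h.py <<'E'
import numpy as np, cv2
from bench import env
def cloud(p):
    z=p["z_map"]; v,u=np.mgrid[:z.shape[0],:z.shape[1]]
    c=np.stack([(u-p["cx"])*z/p["fx"],(v-p["cy"])*z/p["fy"],z],-1)
    T=np.array(p["world_from_camera"]); w=c@T[:3,:3].T+T[:3,3]; w[z==0]=np.nan
    return w
def save(p,n): cv2.imwrite("pics/"+n+".png",cv2.cvtColor(p["frame"],cv2.COLOR_RGB2BGR))
E
python3 - <<'E'
from h import *
print(env.nose_length,env.read_ee_rot(),env.read_t())
for c in("top","side"):
    p=env.read_camera(c); save(p,c+"0"); w=cloud(p); np.save(c+".npy",w)
    print(c,np.round(p["world_from_camera"],3).tolist(),p["fx"])
    for q in("pole_mid","rest","eye","flap","oil_bottle_c","gauge_box_c","ring_gauge_c","hinge","hook"):
        try:
            for d in env.masks_of(q,p):
                m=d["mask"]; pts=w[m]; print(q,round(d["score"],2),np.round(d["centre"]),m.sum(),np.round(np.nanmedian(pts,0),3),np.round(np.nanpercentile(pts,[3,97],axis=0),3).tolist())
        except Exception as e: print(q,e)
E
```

```text
pics
0.182 [ 9.84391689e-01  1.75989319e-01 -2.25780266e-04 -8.43149922e-04] 0.0
top [[-0.023, -0.987, 0.156, 0.28], [-0.999, 0.018, -0.035, 0.021], [0.032, -0.157, -0.987, 1.27], [0.0, 0.0, 0.0, 1.0]] 448.44752927655867
pole_mid 0.94 [199. 200.] 467 [0.477 0.307 0.089] [[0.395, 0.282, 0.055], [0.568, 0.339, 0.097]]
pole_mid 0.93 [219. 286.] 590 [0.242 0.27  0.017] [[0.167, 0.222, -0.0], [0.315, 0.349, 0.024]]
rest 0.9 [205. 201.] 1660 [0.471 0.298 0.013] [[0.4, 0.251, 0.003], [0.544, 0.364, 0.093]]
rest 0.75 [307. 210.] 1828 [0.45  0.028 0.013] [[0.382, -0.023, 0.008], [0.516, 0.078, 0.09]]
eye 0.95 [297. 111.] 4673 [0.68  0.038 0.178] [[0.624, -0.056, 0.103], [0.733, 0.132, 0.246]]
eye 0.16 [307.  97.] 13617 [0.713 0.01  0.123] [[0.594, -0.121, 0.054], [0.882, 0.168, 0.254]]
flap 0.92 [301. 110.] 4541 [0.68  0.038 0.18 ] [[0.625, -0.054, 0.106], [0.731, 0.131, 0.246]]
oil_bottle_c 0.58 [175. 147.] 591 [0.618 0.368 0.091] [[0.6, 0.35, 0.002], [0.658, 0.399, 0.142]]
gauge_box_c 0.56 [417. 196.] 1916 [ 0.478 -0.278  0.049] [[0.407, -0.325, 0.016], [0.55, -0.233, 0.054]]
ring_gauge_c 0
[... 1556 characters left out ...]
 0.123, 0.241]]
oil_bottle_c 0.86 [184. 297.] 1024 [0.612 0.389 0.079] [[0.6, 0.365, 0.008], [0.635, 0.407, 0.139]]
gauge_box_c 0.91 [367. 187.] 1211 [ 0.472 -0.255  0.047] [[0.406, -0.321, 0.003], [0.554, -0.229, 0.051]]
ring_gauge_c 0.61 [331. 160.] 317 [ 0.668 -0.355  0.022] [[0.633, -0.398, 0.001], [0.704, -0.325, 0.032]]
hinge 0.6 [243. 193.] 10705 [0.677 0.068 0.12 ] [[0.59, -0.099, 0.027], [0.875, 0.186, 0.249]]
hook 0.78 [250. 298.] 782 [0.472 0.313 0.084] [[0.392, 0.284, 0.046], [0.568, 0.343, 0.094]]
hook 0.73 [354. 352.] 874 [0.239 0.279 0.016] [[0.166, 0.224, 0.0], [0.318, 0.342, 0.021]]
hook 0.73 [255. 178.] 3378 [0.676 0.04  0.173] [[0.625, -0.051, 0.104], [0.73, 0.124, 0.241]]
```

```bash
python3 - <<'E'
import cv2
a=cv2.imread("pics/top0.png");b=cv2.imread("pics/side0.png")
cv2.imwrite("pics/c1.png",cv2.resize(a[60:340,140:480],(728,600),interpolation=cv2.INTER_CUBIC))
cv2.imwrite("pics/c2.png",cv2.resize(b[120:390,140:480],(755,600),interpolation=cv2.INTER_CUBIC))
E
```

```text
(no output)
```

View pics/c1.png

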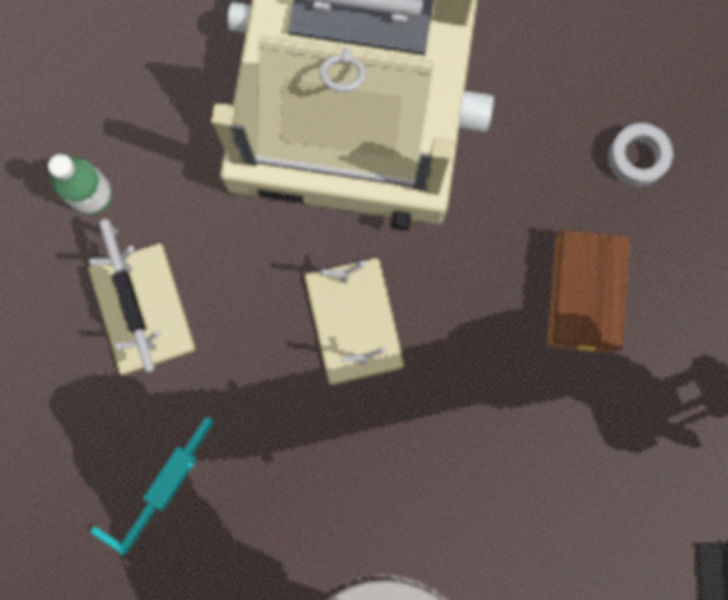

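View pics/c2.png

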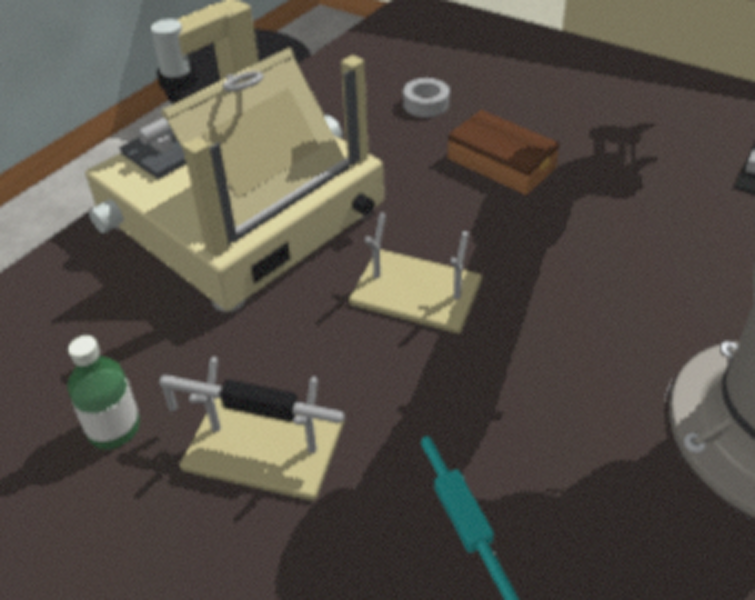

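The pole lies on the left-hand rest (c1 at 130,300), hook end away from the robot (105,225) with the prong down (c2 at 170,395), and the oil bottle is close to it. The flap leans back, with its ring at c1 (345,70). The turquoise pole and the nearer empty rest are the decoys. Next I fit the geometry.

```bash
python3 - <<'E'
from h import *
for c in("top","side"):
    w=np.load(c+".npy"); im=cv2.imread(f"pics/{c}0.png").astype(int)
    X=w.reshape(-1,3); I=im.reshape(-1,3)
    # pole
    s=(abs(X[:,0]-.48)<.13)&(abs(X[:,1]-.31)<.07)&(X[:,2]>.074)&(X[:,2]<.105)&~((X[:,0]>.58)&(X[:,1]>.35))
    dark=s&(I.max(1)<75)
    P=X[s]; vx,vy,x0,y0=cv2.fitLine(P[:,:2].astype(np.float32),cv2.DIST_HUBER,0,.01,.01).ravel()
    if vx<0: vx,vy=-vx,-vy
    t=(P[:,:2]-[x0,y0])@[vx,vy]; td=(X[dark][:,:2]-[x0,y0])@[vx,vy]
    f=lambda t:np.round([x0+t*vx,y0+t*vy],4)
    print(c,"pole yaw",np.arctan2(vy,vx),"ends",f(t.min()),f(t.max()),t.max()-t.min(),"handle",f(np.percentile(td,2)),f(np.percentile(td,98)),f(np.mean(np.percentile(td,[2,98]))),dark.sum(),np.percentile(X[dark][:,2],[50,95]))
    # rest base
    b=(abs(X[:,0]-.47)<.11)&(abs(X[:,1]-.31)<.09)&(X[:,2]>.006)&(X[:,2]<.018)
    print(" base rect",cv2.minAreaRect(X[b][:,:2].astype(np.float32)*1000))
    # bed top & posts
    r=(X[:,0]>.55)&(X[:,0]<.95)&(abs(X[:,1])<.22)
    b=r&(abs(X[:,2]-.09)<.006); print(" bed",cv2.minAreaRect(X[b][:,:2].astype(np.float32)*1000),np.median(X[b][:,2]))
    q=(r&(X[:,2]>.238)&(X[:,2]<.262)).reshape(w.shape[:2]).astype(np.uint8)
    n,l,st,ce=cv2.connectedComponentsWithStats(q)
    for i in range(1,n):
        if st[i,4]>8: print("  z~.25",st[i],np.round(w[l==i].mean(0),3),np.round(np.ptp(w[l==i],axis=0),3))
    # ring by colour-grey high points
    p=w[(l>0)]
E
```

```text
top pole yaw 0.31205246 ends [0.3844 0.2788] [0.574 0.34 ] 0.1992232177007482 handle [0.4352 0.2952] [0.5005 0.3163] [0.4678 0.3057] 183 [0.09312626 0.09763283]
 base rect ((471.5969543457031, 313.3951721191406), (209.8750762939453, 172.0440216064453), 3.2987587451934814)
 bed ((746.5335693359375, 19.466522216796875), (303.6517028808594, 301.6053466796875), 80.1883544921875) 0.09046351824611176
  z~.25 [ 307   19   60   28 1028] [ 0.85  -0.06   0.252] [0.064 0.145 0.024]
  z~.25 [261  77  82  26 508] [0.714 0.03  0.244] [0.071 0.196 0.021]
  z~.25 [239 108  15  13 115] [0.647 0.165 0.247] [0.027 0.033 0.016]
  z~.25 [336 124  16  11 106] [ 0.607 -0.071  0.248] [0.023 0.036 0.016]
side pole yaw 0.32333973 ends [0.3833 0.2821] [0.5735 0.3458] 0.20052098213279834 handle [0.4328 0.2987] [0.5022 0.3219] [0.4675 0.3103] 398 [0.09157251 0.09419375]
 base rect ((470.4611511230469, 316.065185546875), (151.62771606445312, 89.98857879638672), 19.147274017333984)
 bed ((748.966796875, 28.562896728515625), (290.07659912109375, 303.8714294433594), 80.31006622314453) 0.08923707123369679
  z~.25 [208 119  45  22 461] [ 0.85  -0.045  0.25 ] [0.062 0.144 0.024]
  z~.25 [213 141  58  30 206] [0.712 0.041 0.244] [0.069 0.196 0.019]
  z~.25 [293 144  11  11  70] [ 0.608 -0.067  0.245] [0.026 0.037 0.012]
  z~.25 [222 181  17  11  91] [0.648 0.17  0.245] [0.028 0.033 0.012]
```

```bash
cat >> h.py <<'E'
from scipy.spatial.transform import Rotation as R
def down(yaw): return (R.from_euler("z",yaw)*R.from_euler("x",np.pi)).as_quat()
MY=-0.17; MX=np.array([np.cos(MY),np.sin(MY)])
E
python3 - <<'E'
from h import *
p=env.read_camera("top"); w=np.load("top.npy")
T=np.array(p["world_from_camera"]); d=T[:3,:3]@[(301-p["cx"])/p["fx"],(93.-p["cy"])/p["fy"],1]
print("ring guess",T[:3,3]+d*(.248-T[2,3])/d[2])
print(np.round(w[82:106:3,286:320:3,2],3))
q=down(.318)
env.move_straight([.234,-.633,.60]) if env.solve_ik([.234,-.633,.60],env.read_ee_rot()) is not None else print("no up")
for pos in([.45,0,.60],[.45,.298,.45]):
    j=env.solve_ik(pos,q); print(pos,None if j is None else np.round(j,2))
E
```

```text
ring guess [0.69864031 0.03117669 0.248     ]
[[0.245 0.243 0.239 0.245 0.237 0.244 0.092 0.094   nan 0.088 0.096 0.1  ]
 [0.236 0.236 0.24  0.238 0.242 0.246 0.242 0.24  0.241 0.241 0.239 0.242]
 [0.226 0.225 0.251 0.242 0.237 0.246 0.243 0.247 0.237 0.239 0.241 0.242]
 [0.219 0.219 0.249 0.222 0.223 0.219 0.222 0.246 0.227 0.231 0.23  0.23 ]
 [0.215 0.251 0.25  0.218 0.217 0.216 0.221 0.25  0.246 0.218 0.224 0.223]
 [0.208 0.208 0.253 0.21  0.209 0.211 0.211 0.258 0.211 0.215 0.215 0.21 ]
 [0.203 0.201 0.202 0.255 0.255 0.257 0.257 0.247 0.205 0.205 0.207 0.209]
 [0.192 0.193 0.197 0.197 0.198 0.202 0.197 0.202 0.202 0.206 0.204 0.2  ]]
[0.45, 0, 0.6] [ 0.52 -0.   -0.64  1.73 -0.    1.41 -1.38]
[0.45, 0.298, 0.45] [ 0.27  0.51 -1.29  1.77  0.51  1.26 -2.41]
```

```bash
python3 - <<'E'
from h import *
env.goto_joints([1.109,0,0,1.73,0,1.41,-.083])
env.goto_joints([-.69,0,0,1.73,0,1.41,-1.92])
q=down(.318); c=np.array([.467,.308])
j=env.solve_ik([*c,.42],q); print(np.round(j,2)); env.reach([*c,.42],q)
p=env.read_camera("wrist"); save(p,"w1"); w=cloud(p); np.save("w1.npy",w); print(np.round(p["world_from_camera"],3).tolist(),env.read_t())
for d in env.masks_of("pole_mid",p): print(d["score"],d["centre"],np.round(np.nanmedian(w[d["mask"]],0),3))
X=w.reshape(-1,3); I=p["frame"].reshape(-1,3)
s=(abs(X[:,0]-.48)<.13)&(abs(X[:,1]-.31)<.07)&(X[:,2]>.074)&(X[:,2]<.105)
dk=s&(I.max(1)<75)
print(s.sum(),dk.sum(),cv2.minAreaRect(X[dk][:,:2].astype(np.float32)*1000),X[dk].mean(0))
P=X[s]; vx,vy,x0,y0=cv2.fitLine(P[:,:2].astype(np.float32),cv2.DIST_HUBER,0,.01,.01).ravel()
print(np.arctan2(vy,vx),x0,y0)
E
```

```text
[-0.7   0.27  0.    1.82 -0.    1.05 -1.95]
[[0.312, -0.917, -0.249, 0.534], [-0.95, -0.301, -0.081, 0.33], [-0.001, 0.262, -0.965, 0.401], [0.0, 0.0, 0.0, 1.0]] 6.8083
0.87 [317.3, 172.7] [0.482 0.313 0.091]
0.85 [277.3, 323.9] [0.209 0.298 0.015]
3198 1033 ((468.76318359375, 309.0191955566406), (76.04304504394531, 17.58609390258789), 17.120380401611328) [0.47033364 0.30934489 0.09333615]
0.366528 0.49495953 0.31881294
```

View pics/w1.png

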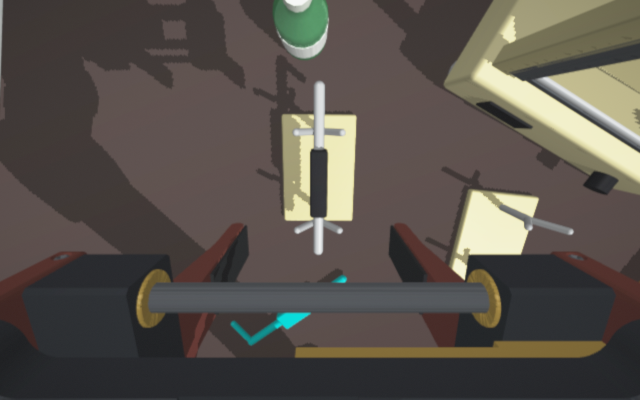

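The wrist view shows the pole lying straight up the image (column 319, handle rows 150-217), so the yaw of 0.318 is right. The measured centre is (0.469, 0.309). Grasping now.

```bash
python3 - <<'E'
from h import *
c=[.4685,.309]
env.move_straight([*c,.245],down(.318),feed=.15)
env.grip(.0,60); print(env.read_width(),env.read_gripper_force(),env.read_wrist_force())
env.move_straight([*c,.36],feed=.12)
env.move_straight([*c,.50],feed=.25)
print(env.read_width(),env.read_wrist_force(),env.read_t())
# look from in front of the machine, pole along machine x
H=np.array([.628,.047])
g=H-MX*.155
q=down(MY); print(env.solve_ik([*g,.52],q))
env.reach([*g,.52],q)
p=env.read_camera("wrist"); save(p,"w2"); w=cloud(p); np.save("w2.npy",w)
p2=env.read_camera("top"); save(p2,"t2"); np.save("t2.npy",cloud(p2)); p3=env.read_camera("side"); save(p3,"s2"); np.save("s2.npy",cloud(p3))
a=cv2.imread("pics/w2.png")[:,120:520]; b=cv2.resize(cv2.imread("pics/s2.png")[120:320,140:340],(400,400))
cv2.imwrite("pics/m2.png",np.hstack([a,b])); print(env.read_t(),env.read_eef_pos())
E
```

```text
0.019518463141758834 59.97712790966034 [ 0.8440327  -0.75256299 -0.19251392]
0.019741687552245167 [-0.32522577  0.69991355 -2.10540428] 11.0417
[-0.47936666  0.04658649  0.20594427  1.85925758 -0.01008048  1.2367474
 -2.0111307 ]
12.1333 [0.47536249 0.07538169 0.51960745]
```

View pics/m2.png

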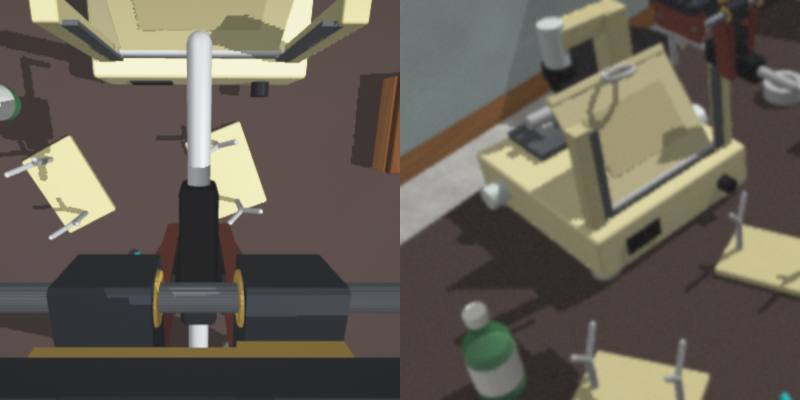

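```bash
python3 - <<'E'
from h import *
H=np.array([.628,.047]); MYv=np.array([-MX[1],MX[0]])
for n in("top","side"):
    w=np.load(n+".npy"); im=cv2.imread(f"pics/{n}0.png").astype(int)
    d=w[...,:2]-H; a=d@MX; b=d@MYv; h=w[...,2]-.1
    # flap plane in hinge section
    s=(abs(b)<.085)&(h>.03)&(h<.11)&(a>0)&(a<.11)
    k=np.polyfit(h[s],a[s],1); r=abs(np.polyval(k,h)-a); s&=r<.008; k=np.polyfit(h[s],a[s],1)
    th=np.arctan(k[0]); print(n,"theta",th,"offset",k[1],s.sum(), "edge h max",np.nanmax(h[(abs(b)<.09)&(r<.01)&(h<.2)]))
    # ring: points in front of flap face, near top
    ring=(abs(b)<.04)&(a<np.polyval(k,h)-.009)&(h>.12)&(h<.175)&(a>.02)
    ring=cv2.morphologyEx(ring.astype(np.uint8),cv2.MORPH_OPEN,np.ones((1,1)))>0
    P=np.stack([a[ring],b[ring],h[ring]],1)*1000
    print(" ring n",len(P),"min",np.percentile(P,3,axis=0).round(1),"max",np.percentile(P,97,axis=0).round(1))
    (e,sz,an)=cv2.fitEllipse(P[:,:2].astype(np.float32)); print(" ellipse a,b",np.round(e,1),np.round(sz,1),an)
    e=np.array([-29*np.cos(th)+159*np.sin(th),0,159*np.cos(th)+29*np.sin(th)]);print(" pred",e.round(1))
E
```

```text
top theta 0.6250426054962801 offset -0.003909993926063536 2070 edge h max 0.1476914323358601
 ring n 168 min [ 46.9 -23.5 141.6] max [ 90.8  23.3 158.8]
 ellipse a,b [69.8 -0.5] [42.  46.1] 12.912768363952637
 pred [ 69.5   0.  145.9]
side theta 0.6280025053162043 offset -0.0020955675881190725 1667 edge h max 0.14383912607306368
 ring n 97 min [ 48.6 -17.6 139.6] max [ 89.8  26.3 156.2]
 ellipse a,b [70.   3.1] [40.9 45.5] 174.34803771972656
 pred [ 70.    0.  145.7]
```

```bash
cat >> h.py <<'E'
H=np.array([.628,.047]); MYv=np.array([-MX[1],MX[0]])
def tcp(a,h,b=.001):  # hook at a (along), b, rod axis at height h above the hinge
    return [*(H+MX*(a-.105)+MYv*b),.1+h+.165]
E
python3 - <<'E'
from h import *
q=down(MY)
env.move_straight(tcp(.0695,.232),q,feed=.15)
p=env.read_camera("top"); save(p,"t3"); w=cloud(p)
d=w[...,:2]-H; a=d@MX; b=d@MYv; h=w[...,2]-.1
s=(abs(b)<.03)&(h>.2)&(h<.26)&(a<.12)&(a>.02)
print(s.sum(),"rod a max",np.percentile(a[s],[50,97,100]),"b",np.percentile(b[s],[5,50,95]),"top h",np.percentile(h[s],[50,95]))
q3=env.read_camera("side"); save(q3,"s3"); w=cloud(q3)
d=w[...,:2]-H; a=d@MX; b=d@MYv; h=w[...,2]-.1
s=(abs(b)<.03)&(h>.175)&(h<.26)&(a<.12)&(a>.02)
print(s.sum(),"side a max",np.percentile(a[s],[50,97,100]),"b",np.percentile(b[s],[5,50,95]),"h",np.percentile(h[s],[2,50,98]))
A=cv2.resize(cv2.imread("pics/t3.png")[60:160,250:350],(400,400));B=cv2.resize(cv2.imread("pics/s3.png")[130:230,200:300],(400,400))
cv2.imwrite("pics/m3.png",np.hstack([A,B])); print(env.read_t())
E
```

```text
Traceback (most recent call last):
IndexError: index -1 is out of bounds for axis 0 with size 0
```

```bash
python3 - <<'E'
from h import *
q3=env.read_camera("side"); save(q3,"s3"); w=cloud(q3)
d=w[...,:2]-H; a=d@MX; b=d@MYv; h=w[...,2]-.1
s=(abs(b)<.03)&(h>.178)&(h<.26)&(a<.12)&(a>.02)
print(s.sum())
if s.any(): print("side a",np.percentile(a[s],[3,50,97]),"b",np.percentile(b[s],[5,50,95]),"h",np.percentile(h[s],[2,50,98]))
q4=env.read_camera("wrist"); save(q4,"w3")
A=cv2.imread("pics/w3.png")[:,120:520];B=cv2.resize(cv2.imread("pics/s3.png")[90:240,190:340],(400,400))
cv2.imwrite("pics/m3.png",np.hstack([A,B])); print(env.read_t(),env.read_eef_pos(),tcp(.0695,.232))
E
```

```text
66
side a [0.02239251 0.06702275 0.072612  ] b [-0.00068095  0.0044355   0.00724512] h [0.18721016 0.21448556 0.23705771]
13.2417 [0.59259903 0.0542209  0.49750508] [np.float64(0.5931809231237777), np.float64(0.05399155815878792), 0.497]
```

View pics/m3.png

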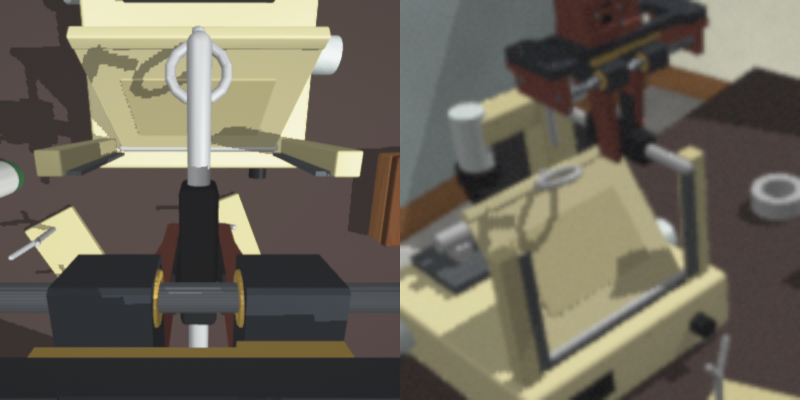

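Wrist view: the ring (centre col 199, row 72) and the rod (col 200) line up. Side view: the prong hangs directly above the ring. Now I insert it and pull.

```bash
python3 - <<'E'
from h import *
th0=.626; ea=lambda t:-.029*np.cos(t)+.159*np.sin(t); eh=lambda t:.159*np.cos(t)+.029*np.sin(t)
hit=env.move_straight(tcp(ea(th0),eh(th0)+.023),feed=.08,until_force=6)
print("down hit",hit,env.read_eef_pos(),env.read_wrist_force(),env.read_t())
if not hit:
    env.move_straight(tcp(ea(th0)-.013,eh(th0)+.023),feed=.05,until_force=15)
    print(env.read_wrist_force())
    for t in(.5,.38,.26,.14,.05):
        r=env.move_straight(tcp(ea(t)-.0135,eh(t)+.023),feed=.06,until_force=20)
        print(t,r,env.read_wrist_force())
        if r: break
    else:
        r=env.move_straight(tcp(ea(0)-.0135-.012,eh(0)+.023),feed=.03,until_force=16)
        print("end",r,env.read_wrist_force(),env.read_eef_pos(),"expect",tcp(ea(0)-.0135,eh(0)+.023))
print(env.read_t())
s=env.read_camera("side"); save(s,"s4"); q4=env.read_camera("wrist"); save(q4,"w4")
A=cv2.imread("pics/w4.png")[:,120:520];B=cv2.resize(cv2.imread("pics/s4.png")[90:240,190:340],(400,400))
cv2.imwrite("pics/m4.png",np.hstack([A,B]))
E
```

```text
down hit False [0.5935759  0.05395949 0.43434569] [ 0.07459918  0.74661678 -1.67964628] 14.1833
[ 0.33178306 -0.22549833 -1.63286741]
0.5 False [ 0.40535774 -0.50988019 -2.20456019]
0.38 False [-0.22940912 -0.1507764  -1.05998232]
0.26 False [ 1.27410894  0.0171157  -1.53062583]
0.14 False [-0.01214426 -0.27255757 -0.9430312 ]
0.05 False [ 0.27762925 -0.58478087 -1.76558465]
end True [ 2.68816274 -0.18500883 -1.06103379] [0.48379682 0.07261041 0.44780802] expect [np.float64(0.48279542922990676), np.float64(0.07293998125429148), np.float64(0.44700000000000006)]
17.3083
```

View pics/m4.png

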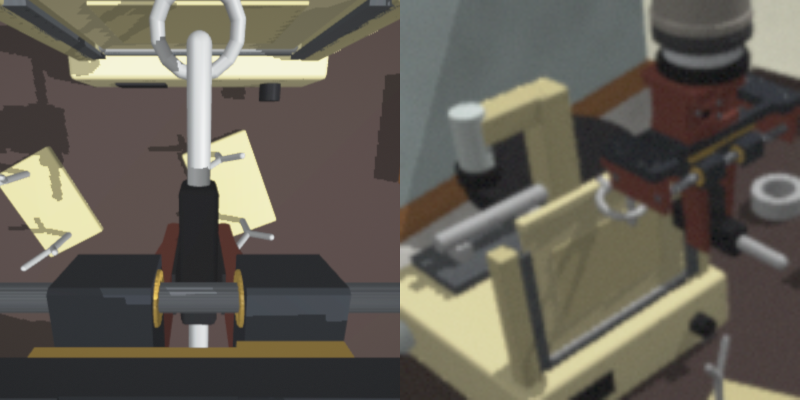

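The flap looks upright (side view, top edge level between the posts), and the stop came at the expected position. I'll pull once more to be sure, then unhook and measure the angle.

```bash
python3 - <<'E'
from h import *
p0=np.array(env.read_eef_pos()); f=np.array([*MX,0])
r=env.move_straight(p0-.012*f,feed=.03,until_force=28); p1=np.array(env.read_eef_pos()); print(r,p1-p0,env.read_wrist_force())
def theta():
    w=cloud(env.read_camera("side")); d=w[...,:2]-H; a=d@MX; b=d@MYv; h=w[...,2]-.1
    s=(abs(b)<.085)&(h>.03)&(h<.13)&(abs(a)<.03)
    k=np.polyfit(h[s],a[s],1)
    for _ in range(3): s&=abs(np.polyval(k,h)-a)<.006; k=np.polyfit(h[s],a[s],1)
    return np.arctan(k[0]),k[1],s.sum()
print(theta())
c=p1+.012*f
print(env.move_straight(c,feed=.03,until_force=5))
print(env.move_straight(c+[0,0,.035],feed=.04,until_force=6),env.read_wrist_force())
env.move_straight(c+[0,0,.08],feed=.15)
print(theta(),env.read_t())
E
```

```text
True [-2.25666873e-03 -7.43507956e-05  2.26766448e-04] [ 1.88077471 -0.60711079  0.40563625]
(np.float64(-0.0001050164657744642), np.float64(-0.0007324182136117236), np.int64(1296))
False
False [ 0.42714357 -0.8552148  -1.64366896]
(np.float64(0.002850771076715988), np.float64(-0.0009252837026403582), np.int64(1396)) 19.8167
```

```bash
python3 - <<'E'
from h import *
p=np.array(env.read_eef_pos()); f=np.array([*MX,0])
env.move_straight(p+[0,0,.03]-.04*f,feed=.2)
q=down(.318); c=[.4685,.309]
env.reach([*c,.50],q)
env.move_straight([*c,.32],q,feed=.2)
s=env.read_camera("wrist"); save(s,"w5"); s=env.read_camera("side"); save(s,"s5")
A=cv2.imread("pics/w5.png")[:,120:520];B=cv2.resize(cv2.imread("pics/s5.png")[220:370,170:320],(400,400))
cv2.imwrite("pics/m5.png",np.hstack([A,B])); print(env.read_eef_pos(),env.read_ee_rot(),q,env.read_t())
E
```

```text
[0.46901233 0.30919069 0.32146545] [ 9.87411644e-01  1.58165618e-01  1.19492786e-03 -6.74416419e-04] [9.87386108e-01 1.58330900e-01 9.69497148e-18 6.04599618e-17] 22.3167
```

View pics/m5.png

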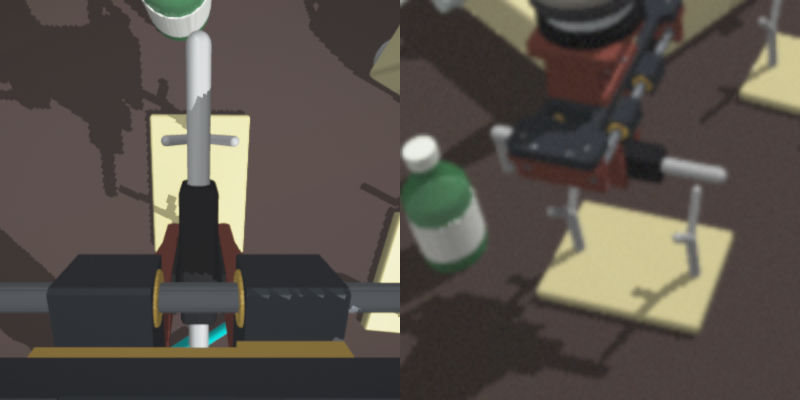

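The rod is centred over the forks (wrist: rod col 199, fork tips at cols 165-237, row 141) and the bottle is clear. Laying it down.

```bash
python3 - <<'E'
from h import *
c=[.4685,.309]; q=down(.318)
env.move_straight([*c,.262],q,feed=.1)
r=env.move_straight([*c,.2445],q,feed=.03,until_force=5); print(r,env.read_eef_pos(),env.read_wrist_force())
env.grip(.03,5); env.wait(.3); env.grip(.07); env.wait(.2)
env.move_straight([*c,.42],q,feed=.15)
p=env.read_camera("wrist"); save(p,"w6"); w=cloud(p); X=w.reshape(-1,3); I=p["frame"].reshape(-1,3)
dk=(abs(X[:,0]-.48)<.13)&(abs(X[:,1]-.31)<.07)&(X[:,2]>.074)&(X[:,2]<.105)&(I.max(1)<75)
print(cv2.minAreaRect(X[dk][:,:2].astype(np.float32)*1000),X[dk].mean(0))
s=env.read_camera("side"); save(s,"s6"); wt=cloud(s)
for n in("oil_bottle_c","gauge_box_c","ring_gauge_c"):
    for d in env.masks_of(n,s)[:1]: print(n,np.round(np.nanmedian(wt[d["mask"]],0),3))
A=p["frame"][:,120:520,::-1];B=cv2.resize(cv2.imread("pics/s6.png")[110:390,130:410],(400,400))
cv2.imwrite("pics/m6.png",np.hstack([A,B])); print(env.read_t())
E
```

```text
True [0.46865253 0.30847616 0.24497426] [ 2.18464886 -0.14466327 -1.23314737]
((468.852294921875, 309.2694091796875), (76.45063781738281, 18.057384490966797), 17.79442024230957) [0.47065203 0.30952107 0.09319709]
oil_bottle_c [0.613 0.388 0.081]
gauge_box_c [ 0.474 -0.253  0.047]
ring_gauge_c [ 0.668 -0.353  0.023]
26.8583
```

View pics/m6.png

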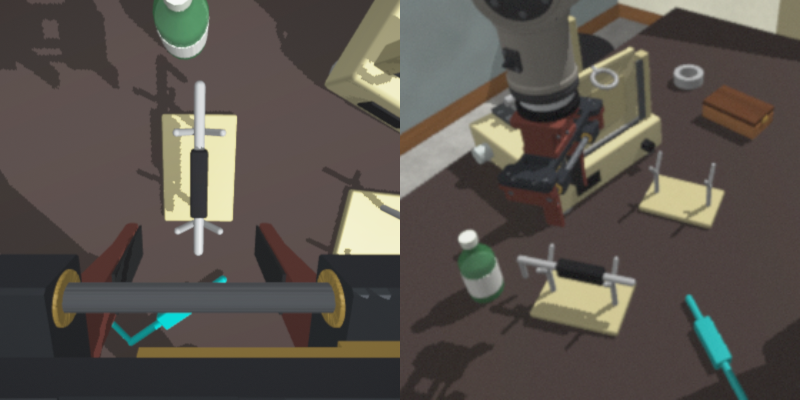

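The pole lies in its forks as before (wrist rows 82-255, same centre and yaw), the flap is shut and the bystanders haven't moved.

```bash
python3 -c "
from bench import env
print(env.finish_job())"
```

```text
the job is handed in; nothing more can be done
None
```

The job is handed in: the flap is shut (about 0.00 rad measured after unhooking), the pole is back in its forked rest within about 1 mm of where it lay, and the oil bottle, gauge box and ring gauge are where they stood, about 27 s on the robot clock.

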